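# Close up the garnish unit

### The job

Close the garnish unit on the counter: first push the sliding cover all the way over the garnish pans, then push both front drawers fully home. Use only the fingertips or the outside of the fingers, pinching and lifting nothing, push gently without slamming, and leave the bottle, mill, shaker and bowl standing where they are.

Things in the scene. Friction and masses are not known exactly. Their poses are not given: they have to be found in the camera images.
- unit: Fixed metal garnish unit, 280 deep (x) x 460 wide (y) x 160 mm high. Origin on the counter; x from the drawer fronts to the back, y left, z up. Carcass from x = -115 to 150 mm, deck top z = 160. Cover slides along y between rails at x = -101 and 81 (12 wide, top z = 172). Pans (tomatoes, olives) in the deck's left half, y = 20 to 210; open cover parks at the right. Three fixed pots, 50 high, at x = 119.
- cover (a joint): Grey sliding cover, plate 164 (x) x 200 (y) x 8 mm, top at z = 170 mm, with a blue upright lip. m; 0 = shut, right over the pans (hard stop); grows to 0.18 as it opens to the unit's -y (right). Starts 0.07 to 0.15. Dry friction 1.5 N and damping 8 N s/m; stays where left.
- cover_lip (a point): Centre of the top edge of the cover's blue lip: upright tab 70 mm along the unit's x, 8 mm thick along y, 32 mm high (z = 170 to 202 mm), at the cover's right (-y) end, flush with it, so right of it is only bare deck at z = 160. Push its right face to the unit's +y to shut. Shut, it is at unit x = -45, y = 19 mm. Axes parallel to the unit's.
- drawer_l (a joint): Left front drawer. m; 0 = fully home (hard stop), grows to 0.10 as it slides out to the unit's -x (towards the robot). Starts 0.03 to 0.07 out. Dry friction 1.5 N and damping 8 N s/m; stays where left.
- drawer_l_face (a point): Centre of the flat outer face of the left drawer's white front panel: 220 mm wide (y), 72 mm high (z = 80 to 152 mm), 15 mm thick, no handle, a flat dark stripe. Push it to the unit's +x to shut. Shut, it is at unit x = -130, y = 113, z = 116 mm. Axes parallel to the unit's.
- drawer_r (a joint): Right front drawer, same as the left one. Value in m: 0 = fully home, grows to at most 0.10 as it slides out to the unit's -x. Starts 0.03 to 0.07 out.
- drawer_r_face (a point): Centre of the outer face of the right drawer's white front panel, same sizes as the left one. When shut it is at unit x = -130, y = -113 mm, z = 116 mm.
- sauce_bottle: Yellow squeeze bottle, 64 mm across, 188 mm high, standing beside the unit at its left or right; origin under its centre. Leave alone.
- pepper_mill: Dark wooden pepper mill, 54 mm across, 139 mm high, standing on the other side of the unit; origin under its centre. Leave alone.
- shaker: Steel shaker, 38 mm across, 70 mm high, on the counter at the left, in front of the unit; origin under its centre. Leave alone.
- bowl: White bowl, 150 mm across, 62 mm high, on the counter at the right, in front of the unit; origin under its centre. Leave alone.

How it is judged:
On the way, in this order (a step that is already met when the one before it is completed fails the run):
1. the cover is pushed shut over the pans (value of joint cover below 0.005 m), for 0.1 s.
2. both drawers are pushed home (value of joint each of drawer_l, drawer_r below 0.005 m), for 0.1 s.
At the end, for the whole second after the job is handed in: The cover and both drawers are within 5 mm of fully shut; the bottle, mill, shaker and bowl stand upright within 25 mm of where they started (all of step 2 and value of joint cover below 0.005 m and distance of each of sauce_bottle, pepper_mill, shaker, bowl from where it was at the start of the episode below 0.025 m and angle between each of sauce_bottle, pepper_mill, shaker, bowl's own z axis and vertical below 0.2 rad); the robot touches nothing.
It fails at once if a drawer is pushed home (within 15 mm) while the cover is still more than 15 mm open (value of joint cover above 0.015 m and value of joint any of drawer_l, drawer_r below 0.015 m).
It fails at once if the cover or a drawer is slammed (moves faster than 0.4 m/s) (velocity of joint any of cover, drawer_l, drawer_r below -0.4 m/s).
It fails at once if the cover's lip or a drawer front is taken between the fingers ((y of the grasp point in the frame of cover_lip between -0.006 and 0.006 m and x of the grasp point in the frame of cover_lip between -0.045 and 0.045 m and z of the grasp point in the frame of cover_lip below 0.012 m and contact force between the fingers and cover above 1 N) or (x of the grasp point in the frame of drawer_l_face between 0.0015 and 0.0135 m and y of the grasp point in the frame of drawer_l_face between -0.115 and 0.115 m and z of the grasp point in the frame of drawer_l_face below 0.048 m and contact force between the fingers and drawer_l above 1 N) or (x of the grasp point in the frame of drawer_r_face between 0.0015 and 0.0135 m and y of the grasp point in the frame of drawer_r_face between -0.115 and 0.115 m and z of the grasp point in the frame of drawer_r_face below 0.048 m and contact force between the fingers and drawer_r above 1 N)).
It fails at once if the bottle, mill, shaker or bowl is moved by more than 25 mm, lifted or tipped (distance of any of sauce_bottle, pepper_mill, shaker, bowl from where it was at the start of the episode above 0.025 m or angle between any of sauce_bottle, pepper_mill, shaker, bowl's own z axis and vertical above 0.3 rad).
It also fails if it takes over 58 s, if anything falls off the work surface, if the arm or the gripper's body presses on something with over 40 N, if the wrist force passes 120 N, or if a joint passes its speed limit or range.

### The arm

A 6-joint arm with a two-finger parallel gripper is mounted at the origin on the work surface. World frame = base frame: x ahead of the robot, y to its left, z up, the work surface at z = 0. Lengths are in m, angles in rad, forces in N, time in s.
With the tool pointing down it reaches from about 0.25 to 0.775 m from the base axis. Payload 4 kg.
Tool frame: the origin (TCP) lies midway between the tips of the shut fingers; the grasp point (between the pads) lies 19 mm behind it (robot.tcp_to_grasp is the distance from the TCP to the grasp point, in m); x points along the fingers, y is the direction in which the jaws open and shut, and the axes are right-handed (so a half turn about x gives the same grasp; the last joint's range is limited). The gripper opens to 94 mm and grips with 3 to 60 N. Pads are 16 mm wide; open, the fingers measure 119 mm over their backs; the gripper's body (75 mm by 177 mm) begins 78 mm behind the grasp point.
Start: joints at [1.029, 0.087, 1.371, -0, 1.684, -0.103], TCP at [0.234, 0.498, 0.206] pointing down, gripper open.
Joint ranges: [-3.1, 3.1], [-0.76, 2.03], [0.27, 2.55], [-1.08, 4.22], [0.17, 2.65], [-2.57, 2.57]. Speed limits (rad/s): [2.79, 2.79, 3.14, 3.14, 3.14, 3.14].

### API

Orientations are given as [roll, pitch, yaw] about the fixed x, y, z axes, in that order (R = Rz(yaw) Ry(pitch) Rx(roll)).
In Python, from bench import robot gives the robot as it stands.
- The arm moves only by the tool send_rows, never from a script. Its argument "increments" is a list of rows, each a list of 5 numbers: the opening, from -1 (shut) to 1 (fully open), so that 0 is half open, then the shift along the tool's x, y, z in m, then the turn about the tool's x in rad. In form: [[hand, tx, ty, tz, roll], ...]. A call has 1 to 5 rows; each row is the pose to reach, as a shift and turn from the pose commanded when the call began, along the tool's axes at that moment; what a row does not reach only later rows make up. A row lasts 1/12 s, in which the tool goes at most 41.7 mm and 7.16 degrees, less where a joint would pass 70% of its speed; a pose out of reach is approached as far as the arm can. A call with a gripper value outside its range is refused whole. The fingers move at their own pace and stop on an object; the grip force is fixed at half the most. Time passes only in rows, so rows that repeat a pose let the fingers close. It gives the time, the measured TCP pose, the force and the opening at its end, in the units of the state.
- robot.get_obs(): the state, without advancing time (a new reading comes with each control period).
- robot.snapshot(name): name is "scene" or "top" or "wrist"; returns a dict with "image" (480x640x3 uint8, red, green, blue), "intrinsics" (3x3 intrinsics, pixels), "world_from_camera" (4x4, takes a point from camera to world coordinates). Camera axes: x right, y down, z forward; pixel columns grow to the right and rows downward; lengths in m; the calibration is good to about 2 mm. A picture is of the moment at which its call begins. There is no depth.
- robot.close_job(): hands the job in, once; it reports no verdict.
The state is a dict: "time": time; "joint_positions": joint angles; "qvel": joint speeds; "joint_torque": joint torques, N m; "tool_pos": TCP position; "ee_rot": TCP orientation; "wrist_force": force on the tool from outside, world axes, zero at the start; "wrist_torque": the same for the moment, N m; "width": finger opening in m.
Only numpy, scipy, OpenCV 4.12 (cv2) and the standard library are available. Lean on these libraries where they do the work, as an engineer would, in place of code of your own. Each camera call takes 0.05 s, during which the arm holds its last target.

## Working session

There is one attempt and no reset: what is moved stays moved. The work goes in short steps, Python scripts to look and compute and a tool call to move; the robot and the scene stay as the last step left them, time stands still between calls to the robot, and variables do not carry over. Pictures are saved under pics/ and viewed, and the job is handed in when it is done.

Besides the shell and the picture viewer there is one more tool, called after "Call:" as name(argument=value, ...) on one line, values as JSON. send_rows: Moves the arm, as the interface text tells. Its arguments: {"type":"object","properties":{"increments":{"type":"array"}},"required":["increments"]}

```bash
mkdir -p pics; ls
python3 - <<'E'
from bench import robot
import cv2, numpy as np
np.set_printoptions(precision=4,suppress=True)
o=robot.get_obs()
for k,v in o.items(): print(k,v)
for n in("scene","top"):
    s=robot.snapshot(n); cv2.imwrite(f"pics/{n}0.png",s["image"][:,:,::-1]); np.savez(f"pics/{n}0.npz",**s); print(n,s["intrinsics"],s["world_from_camera"])
print(robot.tcp_to_grasp)
E
```

```text
pics
time 0.0
joint_positions [ 1.0289  0.0879  1.3723 -0.      1.6836 -0.1031]
qvel [0.0009 0.0013 0.0008 0.     0.0012 0.0007]
joint_torque [  0.0018 -34.0162 -30.2441   0.072    0.0327  -0.0002]
tool_pos [0.2334 0.4974 0.2043]
ee_rot [-1.6711  1.5686 -2.1099]
wrist_force [ 0.4264  0.0663 -0.5995]
wrist_torque [-0.0316 -0.0204 -0.0337]
width 0.0941927010872774
scene [[538.959    0.     324.91  ]
 [  0.     538.959  230.4049]
 [  0.       0.       1.    ]] [[ 0.2756  0.7643 -0.5829  1.2347]
 [ 0.9612 -0.2117  0.1769 -0.1798]
 [ 0.0118 -0.6091 -0.793   1.0424]
 [ 0.      0.      0.      1.    ]]
top [[584.3808   0.     329.3538]
 [  0.     584.3808 245.8013]
 [  0.       0.       1.    ]] [[-0.0218 -0.9861  0.1649  0.3966]
 [-0.9997  0.0226  0.0025 -0.0127]
 [-0.0062 -0.1648 -0.9863  1.2444]
 [ 0.      0.      0.      1.    ]]
0.0188
```

View pics/scene0.png

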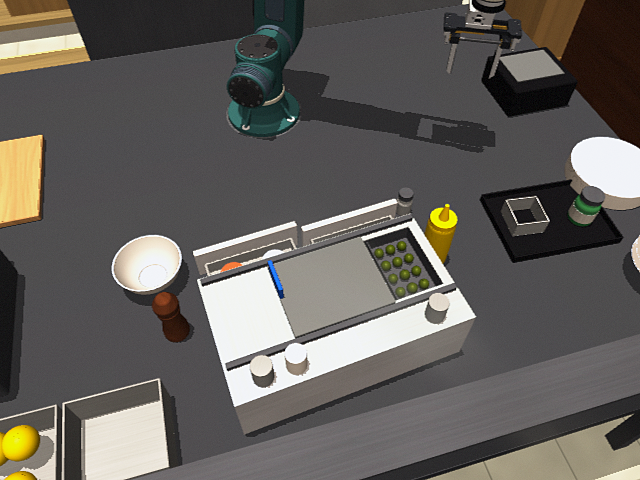

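View pics/top0.png

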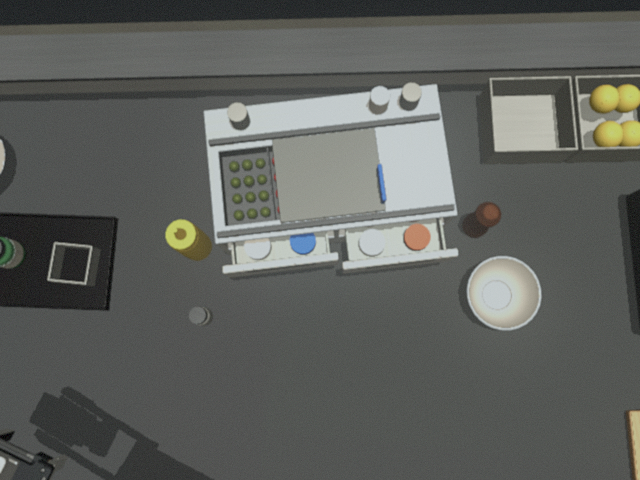

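The top view shows the unit at px (205–455, 86–240), the blue lip at about (382,183), and both drawer fronts out near (280,263) and (399,258). The bottle is at (188,240), the mill at (487,215), the bowl at (503,293) and the shaker at (200,316). Next I'll zoom in and measure.

```bash
cat > h.py <<'E'
import numpy as np, cv2
np.set_printoptions(precision=4,suppress=True)
def ld(f): return dict(np.load(f))
def ray(s,uv):
    K=s["intrinsics"];T=s["world_from_camera"]
    d=T[:3,:3]@np.linalg.solve(K,[uv[0],uv[1],1.]); return T[:3,3],d/np.linalg.norm(d)
def plane(s,uv,z):
    c,d=ray(s,uv); return c+d*(z-c[2])/d[2]
def proj(s,p):
    T=np.linalg.inv(s["world_from_camera"]); q=s["intrinsics"]@(T[:3,:3]@np.asarray(p)+T[:3,3]); return q[:2]/q[2]
def tri(s1,u1,s2,u2):
    c1,d1=ray(s1,u1);c2,d2=ray(s2,u2)
    A=np.stack([d1,-d2],1);t=np.linalg.lstsq(A,c2-c1,rcond=None)[0]
    a=c1+t[0]*d1;b=c2+t[1]*d2
    return (a+b)/2,np.linalg.norm(a-b)
E
python3 - <<'E'
from h import *
for n,(x,y,w,h) in dict(top=(200,80,265,200),scene=(185,180,295,220)).items():
    im=ld(f"pics/{n}0.npz")["image"][y:y+h,x:x+w,::-1]
    cv2.imwrite(f"pics/{n}z.png",cv2.resize(im,None,fx=2.7 if n=="scene" else 3,fy=2.7 if n=="scene" else 3,interpolation=cv2.INTER_CUBIC))
for n in("top","scene"):
    s=ld(f"pics/{n}0.npz");hsv=cv2.cvtColor(s["image"],cv2.COLOR_RGB2HSV)
    m=cv2.inRange(hsv,(100,150,60),(130,255,255))
    for c in cv2.findContours(m,cv2.RETR_EXTERNAL,cv2.CHAIN_APPROX_NONE)[0]:
        if cv2.contourArea(c)>20: print(n,cv2.boundingRect(c),cv2.minAreaRect(c),cv2.approxPolyDP(c,2,True).reshape(-1,2).tolist())
E
```

```text
scene (268, 260, 16, 39) ((275.35821533203125, 278.85986328125), (39.76001739501953, 6.032832622528076), 68.62937927246094) [[269, 260], [269, 270], [281, 298], [282, 288]]
```

View pics/topz.png

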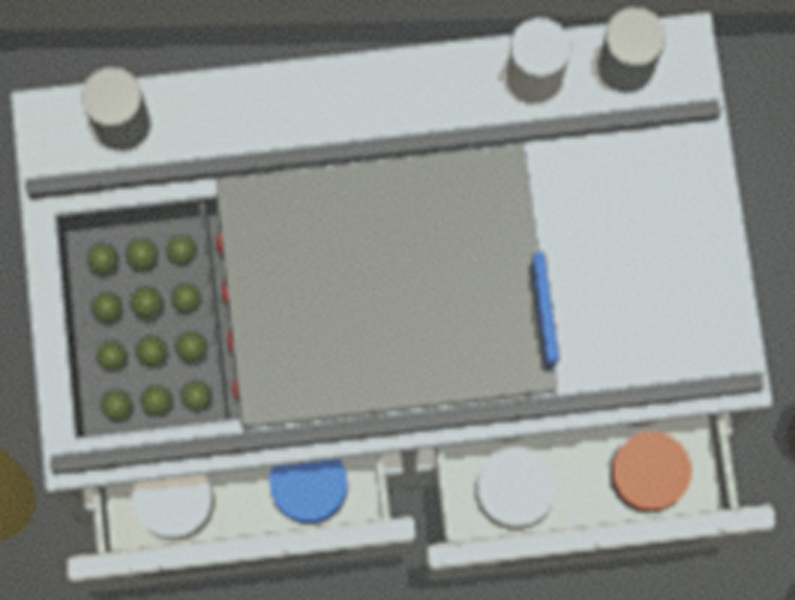

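View pics/scenez.png

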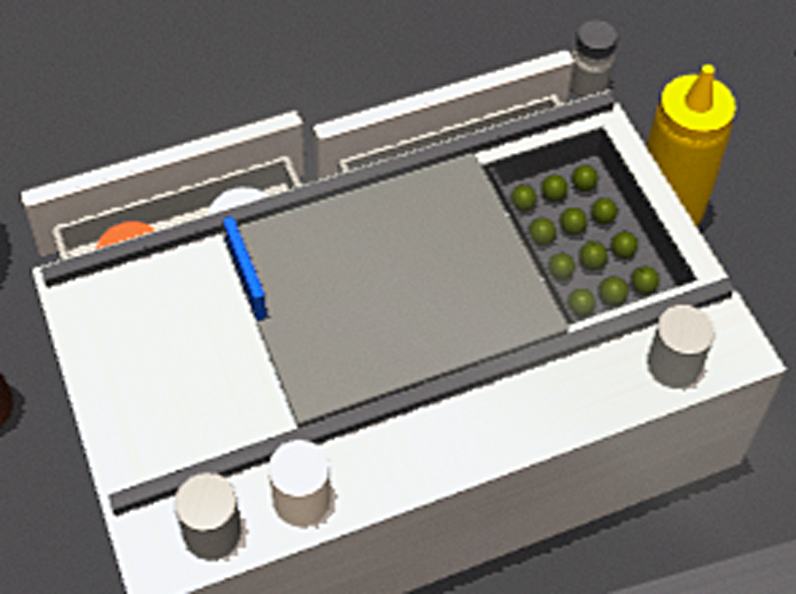

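Run:
```python
from h import *
t=ld("pics/top0.npz");s=ld("pics/scene0.npz")
T=lambda U,V:((U+.5)/3-.5+200,(V+.5)/3-.5+80)
S=lambda U,V:((U+.5)/2.7-.5+185,(V+.5)/2.7-.5+180)
C={k:plane(t,T(*v),.16) for k,v in dict(BL=(12,92),BR=(711,13),FR=(770,404),FL=(48,489)).items()}
for k,v in C.items(): print(k,v)
for a,b in("BL","BR"),("FL","FR"),("BL","FL"),("BR","FR"):
    d=C[b]-C[a];print(a,b,np.linalg.norm(d),np.degrees(np.arctan2(d[1],d[0])))
# two view checks
for n,a,b in (("FR",T(770,404),S(36,270)),("FL",T(48,489),S(612,104)),("lip_front_right",T(555,362),S(229,222)),("lip_back",T(541,254),S(262,295)),
  ("dl_outer_L",T(69,562),S(568,54)),("dl_outer_R",T(412,521),S(316,127)),("dr_outer_L",T(430,549),S(297,115)),("dr_outer_R",T(773,510),S(23,194))):
    print(n,*tri(t,a,s,b))
for n,v,z in (("dl L top outer",(69,572),.152),("dl R outer",(413,530),.152),("dr L outer",(430,560),.152),("dr R",(773,520),.152),("lip f",(552,364),.202),("lip b",(538,254),.202)):
    print(n,plane(t,T(*v),z))
hsv=cv2.cvtColor(t["image"],cv2.COLOR_RGB2HSV)
m=cv2.inRange(hsv,(95,100,60),(135,255,255))
for c in cv2.findContours(m,cv2.RETR_EXTERNAL,cv2.CHAIN_APPROX_NONE)[0]:
    if cv2.contourArea(c)>10: print(cv2.boundingRect(c),cv2.minAreaRect(c))
# obstacles
for n,uv,z in (("bottle top",(181,235),.15),("mill top",(488,213),.13),("shaker top",(198,315),.07),("bowl rim",(503,293),.062)):print(n,plane(t,uv,z))
```

```text
BL [0.8526 0.2305 0.16  ]
BR [ 0.8961 -0.2284  0.16  ]
FR [ 0.6328 -0.2519  0.16  ]
FL [0.5887 0.2042 0.16  ]
BL BR 0.4609050866860423 -84.57919156683937
FL FR 0.4582880902225117 -84.48095151887841
BL FL 0.26516687329996336 -174.32075335397974
BR FR 0.26438221193539596 -174.88727894400697
FR [ 0.6335 -0.2519  0.1569] 0.001318136355392092
FL [0.5918 0.208  0.1436] 0.0010022365539124024
lip_front_right [ 0.6551 -0.1133  0.1937] 0.00138669895056664
lip_back [ 0.7226 -0.1059  0.1992] 0.0029746662033973805
dl_outer_L [0.5424 0.19   0.1552] 0.003107227025097143
dl_outer_R [ 0.5631 -0.0252  0.1586] 0.0024745271916694644
dr_outer_L [ 0.5456 -0.036   0.1557] 0.002357361954116915
dr_outer_R [ 0.5653 -0.2509  0.1576] 0.000906256893911827
dl L top outer [0.5369 0.1921 0.152 ]
dl R outer [ 0.5587 -0.0245  0.152 ]
dr L outer [ 0.5394 -0.0348  0.152 ]
dr R [ 0.5599 -0.2513  0.152 ]
lip f [ 0.6517 -0.1113  0.202 ]
lip b [ 0.7215 -0.1052  0.202 ]
(290, 233, 25, 21) ((302.5731506347656, 243.6584930419922), (19.104658126831055, 24.40536880493164), 83.6598129272461)
(378, 165, 8, 36) ((381.08929443359375, 182.4878387451172), (35.48973846435547, 4.098433494567871), 82.23483276367188)
bottle top [0.6069 0.2726 0.15  ]
mill top [ 0.6406 -0.3203  0.13  ]
shaker top [0.4585 0.2561 0.07  ]
bowl rim [ 0.4895 -0.3583  0.062 ]
```

```bash
cat >> h.py <<'E'
from scipy.spatial.transform import Rotation as Ro
yaw=np.radians(5.45); O=np.array([.7251,-.0131,0]); RU=Ro.from_euler('z',yaw).as_matrix()
def uw(p): return O+RU@np.asarray(p)
def wu(p): return RU.T@(np.asarray(p)-O)
def plan(*targets_u):
    from bench import robot
    o=robot.get_obs(); R=Ro.from_euler('xyz',o["ee_rot"]).as_matrix(); p=o["tool_pos"]
    print("t",o["time"],"tcp unit",wu(p),"F",RU.T@o["wrist_force"],"w",o["width"]);print("tool axes in unit (cols)\n",RU.T@R)
    for t in targets_u: print(t,"tool shift",R.T@(uw(t)-p))
    yt=RU.T@R[:,1]; a=np.degrees(np.arctan2(yt[1],yt[0])); print("tool y angle in unit deg",a)
E
python3 - <<'E'
from h import *
plan([-.045,-.16,.26])
for n in ((-.130,.113,.152),): print(uw(n))
t=ld("pics/top0.npz")
for n,p in dict(lip=(.6866,-.108,.2),cent=(.5478,.0838,.116),r=(.5497,-.143,.116)).items(): print(n,wu(p))
E
```

```text
t 0.1 tcp unit [-0.441   0.555   0.2044] F [ 0.3276 -0.7069  0.337 ] w 0.09378847148477618
tool axes in unit (cols)
 [[-0.0012  0.5089  0.8608]
 [-0.0016  0.8608 -0.5089]
 [-1.     -0.002  -0.0002]]
[-0.045, -0.16, 0.26] tool shift [-0.0549 -0.414   0.7047]
tool y angle in unit deg 59.40922369466888
[0.585 0.087 0.152]
lip [-0.0473 -0.0908  0.2   ]
cent [-0.1673  0.1133  0.116 ]
r [-0.1869 -0.1127  0.116 ]
```

Call:
send_rows(increments=[[-1,-0.02,0,0,-0.107],[-1,-0.04,0,0,-0.214],[-1,-0.06,0,0,-0.32],[-1,-0.06,0,0,-0.427],[-1,-0.06,0,0,-0.534]])

```text
time: 0.52
tool_pos: [0.234, 0.4984, 0.267]
ee_rot: [0.919, 1.568, 1.02]
wrist_force: [-0.3, -0.4, -0.3]
width: 0.0637
```

```bash
python3 -c "
from h import *
plan([-.045,-.17,.26])"
```

```text
t 0.5167 tcp unit [-0.4403  0.5558  0.267 ] F [-0.3626 -0.4037 -0.3206] w 0.06370356654762882
tool axes in unit (cols)
 [[ 0.0017 -0.0054  1.    ]
 [ 0.0022  1.      0.0054]
 [-1.      0.0022  0.0017]]
[-0.045, -0.17, 0.26] tool shift [ 0.006  -0.728   0.3914]
tool y angle in unit deg 90.30801679778484
```

Call:
send_rows(increments=[[-1,0,-0.036,0.019,0],[-1,0,-0.072,0.038,0],[-1,0,-0.108,0.057,0],[-1,0,-0.144,0.076,0],[-1,0,-0.18,0.095,0]])

```text
time: 0.93
tool_pos: [0.3457, 0.3261, 0.265]
ee_rot: [-2.543, 1.57, -2.447]
wrist_force: [-0.1, 0.9, 0.1]
width: 0.0307
```

Call:
send_rows(increments=[[-1,0,-0.036,0.019,0],[-1,0,-0.072,0.038,0],[-1,0,-0.108,0.057,0],[-1,0,-0.144,0.076,0],[-1,0,-0.18,0.095,0]])

```text
time: 1.35
tool_pos: [0.4575, 0.1557, 0.2651]
ee_rot: [2.729, 1.57, 2.824]
wrist_force: [0.4, 1.4, 0.7]
width: 0.0008
```

Call:
send_rows(increments=[[-1,0,-0.036,0.019,0],[-1,0,-0.072,0.038,0],[-1,0,-0.108,0.057,0],[-1,0,-0.144,0.076,0],[-1,0,-0.18,0.095,0]])

```text
time: 1.77
tool_pos: [0.5692, -0.0145, 0.2649]
ee_rot: [2.642, 1.57, 2.737]
wrist_force: [1.2, 0.9, 0.8]
width: 0.0006
```

Call:
send_rows(increments=[[-1,0,-0.036,0.019,0],[-1,0,-0.072,0.038,0],[-1,0,-0.108,0.057,0],[-1,0,-0.144,0.076,0],[-1,0,-0.18,0.095,0]])

```text
time: 2.18
tool_pos: [0.6809, -0.1845, 0.2645]
ee_rot: [2.553, 1.569, 2.648]
wrist_force: [-0.1, 1.0, 1.6]
width: 0.0004
```

```bash
python3 -c "
from h import *
plan([-.045,-.15,.26],[-.045,-.15,.176])
from bench import robot
for n in('top','wrist'):
  s=robot.snapshot(n); cv2.imwrite(f'pics/{n}1.png',s['image'][:,:,::-1]); np.savez(f'pics/{n}1.npz',**s)
"
```

```text
t 2.1833 tcp unit [-0.0603 -0.1664  0.2645] F [0.0137 1.0353 1.5679] w 0.0003875744816221675
tool axes in unit (cols)
 [[-0.0011  0.0001  1.    ]
 [ 0.0008  1.     -0.0001]
 [-1.      0.0008 -0.0011]]
[-0.045, -0.15, 0.26] tool shift [0.0045 0.0164 0.0153]
[-0.045, -0.15, 0.176] tool shift [0.0885 0.0164 0.0154]
tool y angle in unit deg 89.99420342806451
```

View pics/top1.png

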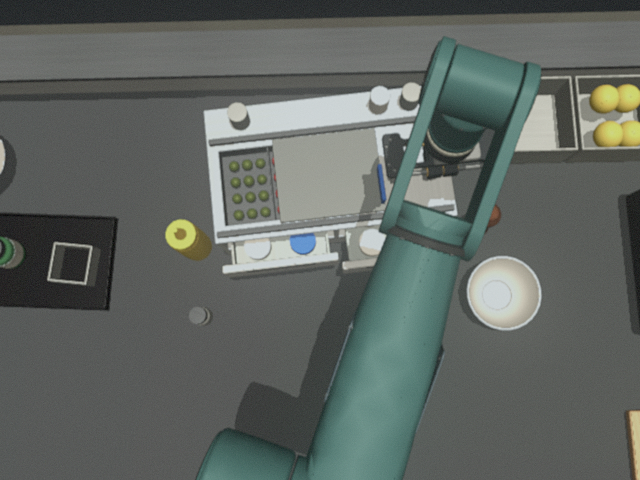

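View pics/wrist1.png

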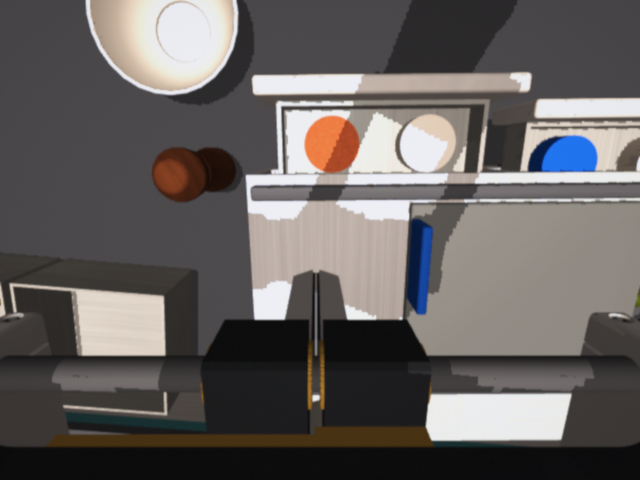

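The wrist view shows the lip's top edge from about (415,221) to (424,312), to the right of the shut fingertips at (316,270). The deck on this side is bare. I'll triangulate the lip against the top view before descending.

Run:
```python
from h import *
w=ld("pics/wrist1.npz");t=ld("pics/top1.npz")
hsv=cv2.cvtColor(w["image"],cv2.COLOR_RGB2HSV)
m=cv2.inRange(hsv,(100,100,40),(135,255,255))[200:330]
c=max(cv2.findContours(m,cv2.RETR_EXTERNAL,cv2.CHAIN_APPROX_NONE)[0],key=cv2.contourArea).reshape(-1,2)+[0,200]
print(cv2.approxPolyDP(c,2,True).reshape(-1,2).tolist())
# left (−y) edge as seen in wrist, at several rows
pts=[c[c[:,1]==r].min(0) for r in (230,260,290,305)]
for uv in pts: print(uv,"z.202",wu(plane(w,uv,.202)),"z.17",wu(plane(w,uv,.17)))
for n,a,b in(("front",(414,221),(552/3+200-.3,364/3+80-.3)),("back",(422,312),(540/3+200-.3,254/3+80-.3))):
    p,e=tri(w,a,t,b); print(n,wu(p),e)
```

```text
[[414, 219], [411, 222], [407, 297], [417, 313], [425, 313], [432, 228]]
[411 230] z.202 [-0.0777 -0.1058  0.202 ] z.17 [-0.0703 -0.0966  0.17  ]
[409 260] z.202 [-0.055  -0.1058  0.202 ] z.17 [-0.0445 -0.0966  0.17  ]
[407 290] z.202 [-0.0312 -0.1058  0.202 ] z.17 [-0.0176 -0.0967  0.17  ]
[412 305] z.202 [-0.0188 -0.1012  0.202 ] z.17 [-0.0035 -0.0915  0.17  ]
front [-0.0765 -0.0946  0.1704] 0.0027472696376169216
back [-0.0122 -0.0928  0.2007] 0.00018091695984689138
```

Call:
send_rows(increments=[[-1,0.02,0.012,0.015,0],[-1,0.045,0.012,0.015,0],[-1,0.065,0.012,0.015,0],[-1,0.085,0.012,0.015,0],[-1,0.085,0.012,0.015,0]])

```text
time: 2.7
tool_pos: [0.6915, -0.1676, 0.174]
ee_rot: [2.692, 1.56, 2.788]
wrist_force: [0.0, 0.2, -1.8]
width: 0.0005
```

Call:
send_rows(increments=[[-1,0,0.01,0,0],[-1,0,0.02,0,0],[-1,0,0.03,0,0],[-1,0,0.038,0,0],[-1,0,0.046,0,0]])

```text
time: 3.12
tool_pos: [0.6905, -0.1228, 0.1828]
ee_rot: [-0.613, 1.567, -0.517]
wrist_force: [0.5, -2.8, 1.5]
width: 0.0007
```

```bash
python3 -c "
from h import *
plan([-.045,.0025,.18])
from bench import robot
for n in('wrist',):
  s=robot.snapshot(n); cv2.imwrite(f'pics/{n}2.png',s['image'][:,:,::-1]); np.savez(f'pics/{n}2.npz',**s)
"
```

```text
t 3.1167 tcp unit [-0.0449 -0.1059  0.1828] F [ 0.2079 -2.8076  1.5059] w 0.0007408202361141109
tool axes in unit (cols)
 [[ 0.0034 -0.0006  1.    ]
 [-0.0024  1.      0.0007]
 [-1.     -0.0024  0.0034]]
[-0.045, 0.0025, 0.18] tool shift [ 0.0025  0.1084 -0.    ]
tool y angle in unit deg 90.03704669311372
```

View pics/wrist2.png

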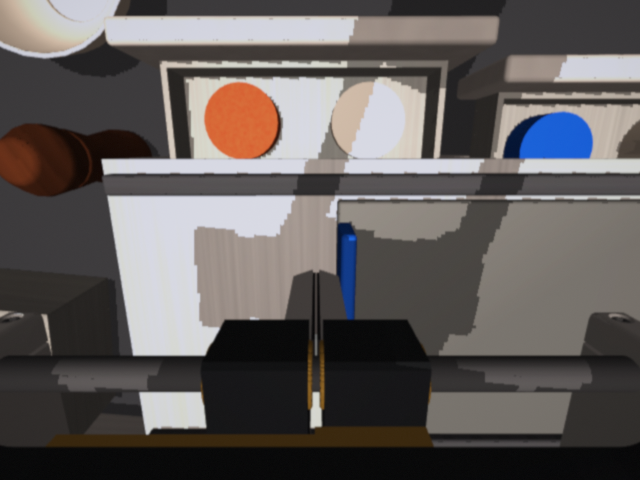

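The finger's outside face now touches the lip's right face (reaction about -2.8 N). Next I'll push gently along +y.

Call:
send_rows(increments=[[-1,0,0.008,0,0],[-1,0,0.018,0,0],[-1,0,0.028,0,0],[-1,0,0.038,0,0],[-1,0,0.048,0,0]])

```text
time: 3.58
tool_pos: [0.6852, -0.075, 0.1806]
ee_rot: [-0.66, 1.57, -0.565]
wrist_force: [1.3, -1.2, 1.6]
width: 0.0006
```

Call:
send_rows(increments=[[-1,0,0.01,0,0],[-1,0,0.02,0,0],[-1,0,0.03,0,0],[-1,0,0.038,0,0],[-1,0,0.045,0,0]])

```text
time: 4.0
tool_pos: [0.6808, -0.0297, 0.1804]
ee_rot: [2.277, 1.57, 2.373]
wrist_force: [0.5, -1.8, 1.9]
width: 0.0008
```

Call:
send_rows(increments=[[-1,0,0.003,0,0],[-1,0,0.006,0,0],[-1,0,0.009,0,0],[-1,0,0.011,0,0],[-1,0,0.013,0,0]])

```text
time: 4.42
tool_pos: [0.6796, -0.0181, 0.1803]
ee_rot: [2.935, 1.57, 3.03]
wrist_force: [-0.2, -0.9, 0.6]
width: 0.0004
```

```bash
python3 -c "
from h import *
plan([-.045,.0025,.18])
from bench import robot
for n in('wrist','scene'):
  s=robot.snapshot(n); cv2.imwrite(f'pics/{n}3.png',s['image'][:,:,::-1]); np.savez(f'pics/{n}3.npz',**s)
"
```

```text
t 4.4167 tcp unit [-0.0458 -0.0006  0.1803] F [-0.2751 -0.9215  0.6289] w 0.0003540192738312784
tool axes in unit (cols)
 [[-0.0005  0.0003  1.    ]
 [ 0.0001  1.     -0.0003]
 [-1.      0.0001 -0.0005]]
[-0.045, 0.0025, 0.18] tool shift [0.0003 0.0031 0.0008]
tool y angle in unit deg 89.984712274463
```

View pics/scene3.png

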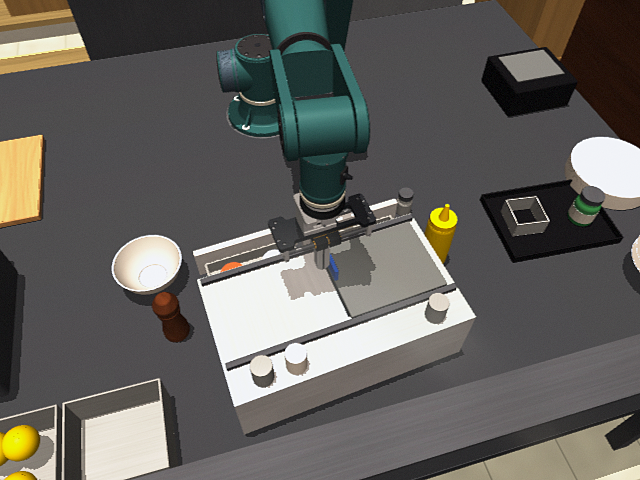

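The cover now hides the pans almost completely, and there is no stop force yet. I'll creep on until the force rises.

Call:
send_rows(increments=[[-1,0,0.002,0,0],[-1,0,0.003,0,0],[-1,0,0.004,0,0],[-1,0,0.005,0,0],[-1,0,0.005,0,0]])

```text
time: 4.93
tool_pos: [0.6794, -0.0159, 0.1803]
ee_rot: [-1.626, 1.566, -1.533]
wrist_force: [0.7, -7.1, -0.2]
width: 0.0002
```

Call:
send_rows(increments=[[-1,0,0.001,0,0],[-1,0,0.002,0,0],[-1,0,0.003,0,0],[-1,0,0.003,0,0],[-1,0,0.003,0,0]])

```text
time: 5.35
tool_pos: [0.6794, -0.0159, 0.1803]
ee_rot: [-1.585, 1.562, -1.494]
wrist_force: [2.0, -12.8, -0.4]
width: 0.0004
```

```bash
python3 -c "
from h import *
plan([-.045,.0025,.18])
from bench import robot
for n in('wrist','scene'):
  s=robot.snapshot(n); cv2.imwrite(f'pics/{n}4.png',s['image'][:,:,::-1]); np.savez(f'pics/{n}4.npz',**s)
im=s['image'][180:400,185:480,::-1]; cv2.imwrite('pics/scene4z.png',cv2.resize(im,None,fx=2.7,fy=2.7))
"
```

```text
t 5.35 tcp unit [-0.0458  0.0016  0.1803] F [  0.7714 -12.959   -0.4094] w 0.0004224401859751169
tool axes in unit (cols)
 [[-0.0002  0.0048  1.    ]
 [-0.0091  0.9999 -0.0048]
 [-1.     -0.0091 -0.0001]]
[-0.045, 0.0025, 0.18] tool shift [0.0003 0.0009 0.0008]
tool y angle in unit deg 89.72761833046707
```

View pics/scene4z.png

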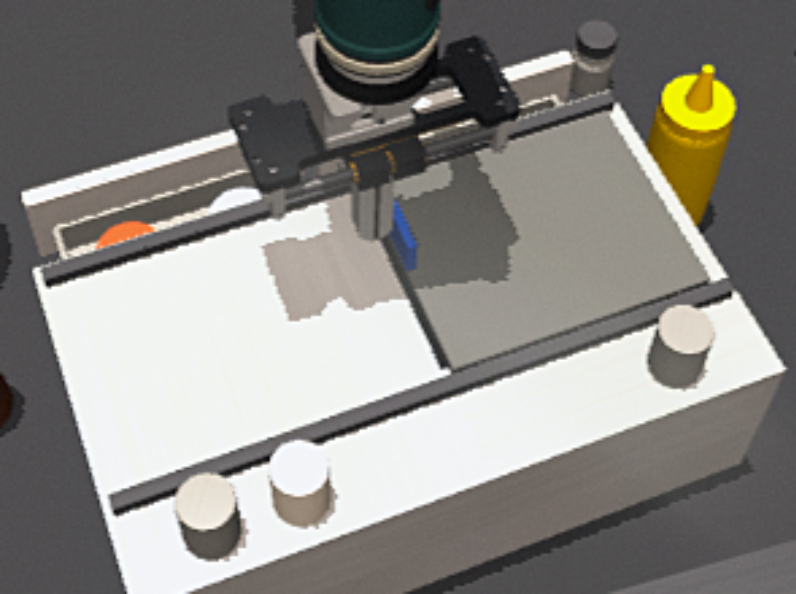

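The cover is at its stop: the force rose to 13 N with no movement, the face is at about y = 14 mm against 15 expected, and the pans are fully covered. I'll back off, rise, and move in front of the right drawer.

Call:
send_rows(increments=[[-1,0,-0.015,0,0],[-1,0,-0.03,0,0],[-1,-0.025,-0.04,0,0],[-1,-0.06,-0.05,0,0],[-1,-0.08,-0.06,0,0]])

```text
time: 5.87
tool_pos: [0.685, -0.0704, 0.2632]
ee_rot: [0.393, 1.568, 0.488]
wrist_force: [0.4, 0.5, 1.9]
width: 0.0006
```

Call:
send_rows(increments=[[-1,0,-0.01,-0.035,0],[-1,0,-0.02,-0.075,0],[-1,0,-0.03,-0.115,0],[-1,0,-0.04,-0.155,0],[-1,0,-0.05,-0.195,0]])

```text
time: 6.28
tool_pos: [0.4936, -0.1383, 0.2602]
ee_rot: [1.402, 1.569, 1.498]
wrist_force: [0.7, -1.3, 0.4]
width: 0.0003
```

```bash
python3 -c "
from h import *
plan([-.225,-.113,.125])
from bench import robot
for n in('wrist',):
  s=robot.snapshot(n); cv2.imwrite(f'pics/{n}5.png',s['image'][:,:,::-1]); np.savez(f'pics/{n}5.npz',**s)
"
```

```text
t 6.2833 tcp unit [-0.2424 -0.1026  0.2602] F [ 0.5684 -1.3916  0.3778] w 0.00031960177377579965
tool axes in unit (cols)
 [[ 0.0002 -0.0009  1.    ]
 [ 0.0015  1.      0.0009]
 [-1.      0.0015  0.0003]]
[-0.225, -0.113, 0.125] tool shift [ 0.1352 -0.0106  0.0173]
tool y angle in unit deg 90.05143217909449
```

View pics/wrist5.png

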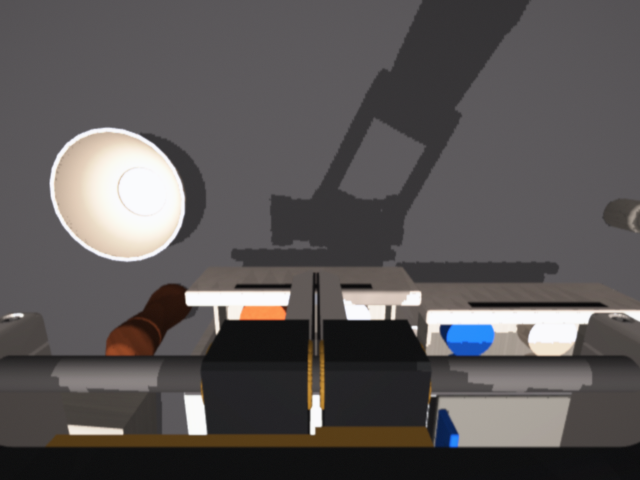

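The fingers stand in front of the right drawer panel (px 190–420, 290), and the bowl is well clear at the left. I'll go straight down, then approach.

Call:
send_rows(increments=[[-1,0.03,-0.01,0,0],[-1,0.07,-0.01,0,0],[-1,0.105,-0.01,0,0],[-1,0.135,-0.01,0,0],[-1,0.135,-0.01,0,0]])

```text
time: 6.75
tool_pos: [0.4918, -0.1461, 0.1179]
ee_rot: [2.546, 1.556, 2.641]
wrist_force: [-1.0, 0.3, -1.3]
width: 0.0008
```

Call:
send_rows(increments=[[-1,0,0,0.01,0],[-1,0,0,0.02,0],[-1,0,0,0.03,0],[-1,0,0,0.038,0],[-1,0,0,0.046,0]])

```text
time: 7.17
tool_pos: [0.5439, -0.144, 0.1276]
ee_rot: [-0.711, 1.568, -0.615]
wrist_force: [-1.6, 0.2, 1.9]
width: 0.0005
```

```bash
python3 -c "
from h import *
plan([-.138,-.113,.125])
from bench import robot
for n in('scene',):
  s=robot.snapshot(n); cv2.imwrite(f'pics/{n}6.png',s['image'][:,:,::-1]); np.savez(f'pics/{n}6.npz',**s)
"
```

```text
t 7.1667 tcp unit [-0.1928 -0.1131  0.1276] F [-1.5652  0.3377  1.9404] w 0.0005272865077157141
tool axes in unit (cols)
 [[ 0.0019 -0.0005  1.    ]
 [-0.0017  1.      0.0005]
 [-1.     -0.0017  0.0019]]
[-0.138, -0.113, 0.125] tool shift [0.0027 0.0001 0.0548]
tool y angle in unit deg 90.03070799768389
```

View pics/scene6.png

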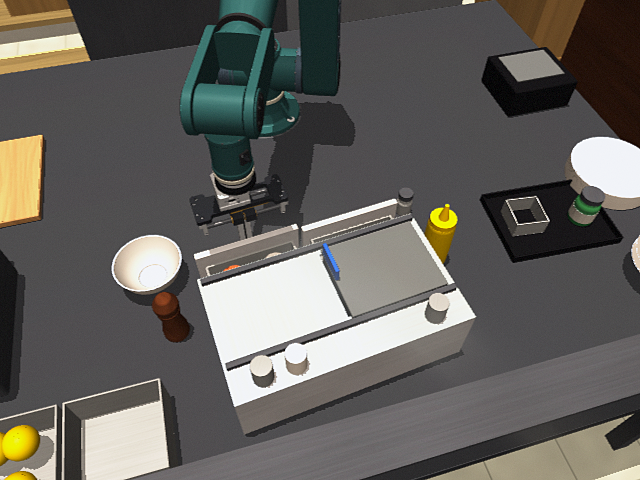

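The fingertip is against the right drawer front (246,238), and the cover is still shut with its lip at (330,258). Next I'll push along +x.

Call:
send_rows(increments=[[-1,0,0,0.009,0],[-1,0,0,0.019,0],[-1,0,0,0.029,0],[-1,0,0,0.038,0],[-1,0,0,0.045,0]])

```text
time: 7.63
tool_pos: [0.588, -0.1392, 0.1253]
ee_rot: [1.104, 1.571, 1.199]
wrist_force: [-2.6, -0.1, 2.1]
width: 0.0004
```

Call:
send_rows(increments=[[-1,0,0,0.003,0],[-1,0,0,0.006,0],[-1,0,0,0.009,0],[-1,0,0,0.012,0],[-1,0,0,0.012,0]])

```text
time: 8.05
tool_pos: [0.5972, -0.1383, 0.1252]
ee_rot: [2.986, 1.566, 3.081]
wrist_force: [-6.0, -0.5, 0.9]
width: 0.0005
```

Call:
send_rows(increments=[[-1,0,0,0.001,0],[-1,0,0,0.002,0],[-1,0,0,0.003,0],[-1,0,0,0.003,0],[-1,0,0,0.003,0]])

```text
time: 8.47
tool_pos: [0.5971, -0.1383, 0.1252]
ee_rot: [3.029, 1.56, 3.123]
wrist_force: [-13.2, -0.5, 5.0]
width: 0.0004
```

```bash
python3 -c "
from h import *
plan([-.138,-.113,.125])"
```

```text
t 8.4667 tcp unit [-0.1393 -0.1124  0.1252] F [-13.1609   0.7824   4.9873] w 0.0003525559828268484
tool axes in unit (cols)
 [[-0.0107  0.0009  0.9999]
 [ 0.0012  1.     -0.0009]
 [-0.9999  0.0012 -0.0107]]
[-0.138, -0.113, 0.125] tool shift [ 0.0002 -0.0006  0.0013]
tool y angle in unit deg 89.94991495403306
```

The right drawer is home: 13 N with no movement, TCP x = -139 mm against -138 expected. I'll back off and shift left at the same height, which is clear of everything.

Call:
send_rows(increments=[[-1,0,0,-0.015,0],[-1,0,0,-0.04,0],[-1,0,0,-0.065,0],[-1,0,0.02,-0.085,0],[-1,0,0.06,-0.085,0]])

```text
time: 8.88
tool_pos: [0.5095, -0.0891, 0.1255]
ee_rot: [-1.501, 1.569, -1.413]
wrist_force: [0.5, 1.0, 0.3]
width: 0.0004
```

Call:
send_rows(increments=[[-1,0,0.035,0,0],[-1,0,0.075,0,0],[-1,0,0.115,0,0],[-1,0,0.15,0,0],[-1,0,0.165,0,0]])

```text
time: 9.3
tool_pos: [0.4954, 0.0821, 0.1259]
ee_rot: [0.903, 1.568, 1.001]
wrist_force: [0.8, 0.9, -0.2]
width: 0.0004
```

Call:
send_rows(increments=[[-1,0,0,0.015,0],[-1,0,0,0.025,0],[-1,0,0,0.032,0],[-1,0,0,0.039,0],[-1,0,0,0.046,0]])

```text
time: 9.72
tool_pos: [0.5417, 0.0819, 0.1253]
ee_rot: [2.728, 1.569, 2.822]
wrist_force: [-2.6, 0.9, 2.5]
width: 0.0002
```

```bash
python3 -c "
from h import *
plan([-.138,.113,.125])
from bench import robot
for n in('scene',):
  s=robot.snapshot(n); cv2.imwrite(f'pics/{n}7.png',s['image'][:,:,::-1]); np.savez(f'pics/{n}7.npz',**s)
"
```

```text
t 9.7167 tcp unit [-0.1736  0.112   0.1253] F [-2.5385  1.1079  2.4731] w 0.00017564512461359607
tool axes in unit (cols)
 [[-0.0017  0.001   1.    ]
 [ 0.0008  1.     -0.001 ]
 [-1.      0.0008 -0.0017]]
[-0.138, 0.113, 0.125] tool shift [0.0003 0.001  0.0356]
tool y angle in unit deg 89.94204558865688
```

View pics/scene7.png

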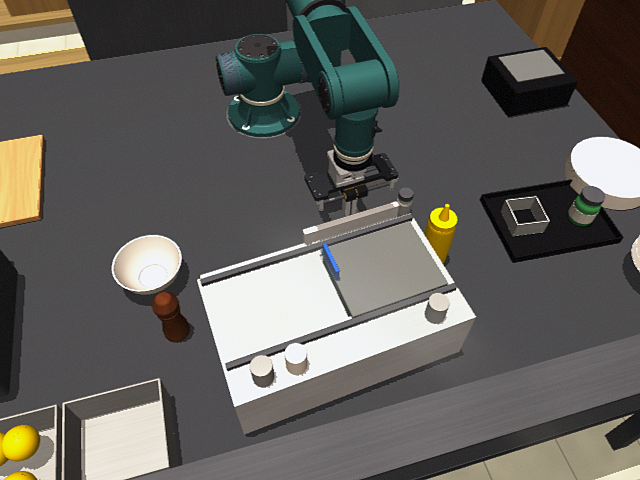

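The fingertip is on the left drawer front (352,215), and the right drawer is flush. Next I'll push the left one home.

Call:
send_rows(increments=[[-1,0,0,0.008,0],[-1,0,0,0.016,0],[-1,0,0,0.023,0],[-1,0,0,0.028,0],[-1,0,0,0.031,0]])

```text
time: 10.18
tool_pos: [0.5732, 0.0848, 0.1252]
ee_rot: [-1.675, 1.57, -1.581]
wrist_force: [-1.4, -1.3, 0.0]
width: 0.0003
```

Call:
send_rows(increments=[[-1,0,0,0.002,0],[-1,0,0,0.004,0],[-1,0,0,0.006,0],[-1,0,0,0.008,0],[-1,0,0,0.008,0]])

```text
time: 10.6
tool_pos: [0.5755, 0.0853, 0.1253]
ee_rot: [-3.082, 1.559, -2.987]
wrist_force: [-14.2, -3.1, 6.5]
width: 0.0005
```

The left drawer is home (14 N, TCP x about -139.6 mm). I'll retract and check.

Call:
send_rows(increments=[[-1,0,0,-0.012,0],[-1,0,0,-0.03,0],[-1,0,0,-0.06,0],[-1,-0.02,0,-0.095,0],[-1,-0.055,0,-0.11,0]])

```text
time: 11.02
tool_pos: [0.464, 0.0757, 0.1748]
ee_rot: [3.022, 1.557, 3.118]
wrist_force: [0.4, -0.5, 0.9]
width: 0.0009
```

Call:
send_rows(increments=[[-1,-0.03,0,-0.02,0],[-1,-0.06,0,-0.05,0],[-1,-0.08,0,-0.08,0],[-1,-0.08,0,-0.11,0],[-1,-0.08,0,-0.11,0]])

```text
time: 11.43
tool_pos: [0.3593, 0.0654, 0.264]
ee_rot: [0.02, 1.563, 0.116]
wrist_force: [0.5, 0.3, 0.3]
width: 0.0006
```

Run:
```python
from h import *
from bench import robot
for n in('scene','top'):
  s=robot.snapshot(n); cv2.imwrite(f'pics/{n}8.png',s['image'][:,:,::-1]); np.savez(f'pics/{n}8.npz',**s)
t0=ld("pics/top0.npz")["image"].astype(int);t1=s["image"].astype(int)
im=s["image"][80:280,200:465,::-1]; cv2.imwrite("pics/top8z.png",cv2.resize(im,None,fx=3,fy=3,interpolation=cv2.INTER_CUBIC))
d=np.abs(t0-t1).max(2)
for n,(x,y,w,h) in dict(bottle=(160,215,52,50),mill=(470,198,35,42),bowl=(462,250,85,85),shaker=(185,303,30,28)).items(): print(n,(d[y:y+h,x:x+w]>40).mean())
plan()
```

```text
bottle 0.0
mill 0.0
bowl 0.0
shaker 0.0
t 11.5333 tcp unit [-0.3544  0.1127  0.2614] F [0.3228 0.282  0.7966] w 0.0006244810335693067
tool axes in unit (cols)
 [[ 0.0046 -0.0004  1.    ]
 [ 0.0003  1.      0.0004]
 [-1.      0.0003  0.0046]]
tool y angle in unit deg 90.02416231423516
```

View pics/top8.png

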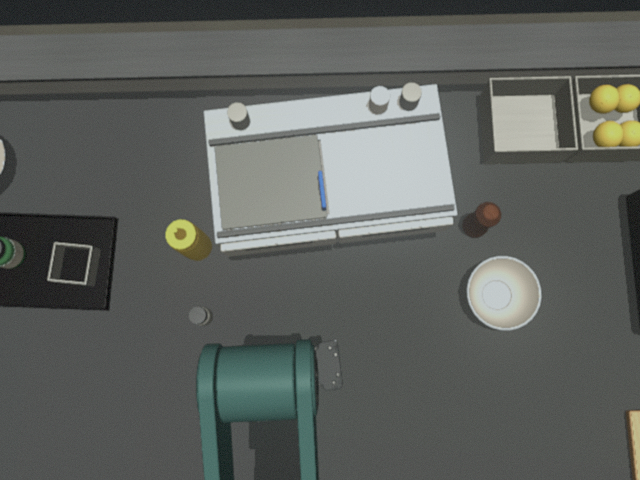

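View pics/top8z.png

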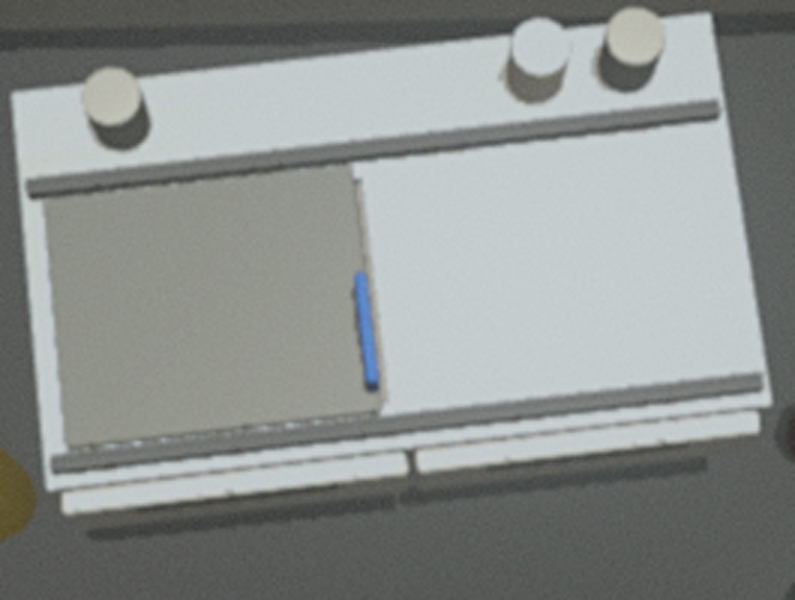

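View pics/scene8.png

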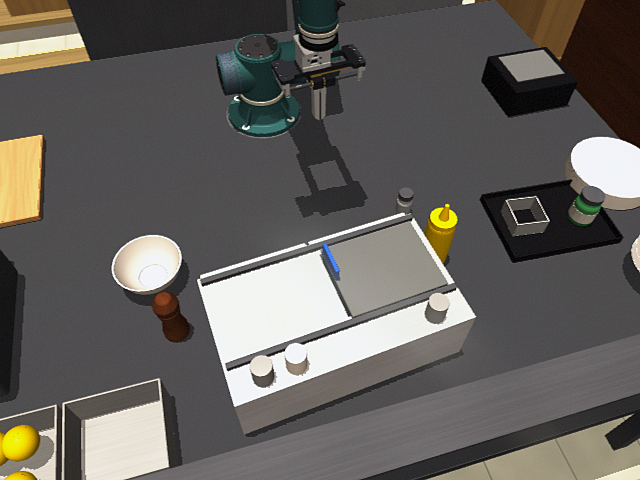

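Both drawers are flush, the pans are fully covered (lip at about (322,190)), and the four loose objects look unchanged. I'll do one numeric check and then hand in.

Run:
```python
from h import *
from bench import robot
t=ld("pics/top8.npz");T=lambda U,V:((U+.5)/3-.5+200,(V+.5)/3-.5+80)
print("lip",wu(plane(t,T(366,330),.2)),"dl",wu(plane(t,T(235,495),.152)),"dr",wu(plane(t,T(588,455),.152)))
print(robot.get_obs()["wrist_force"])
robot.close_job()
```

```text
lip [-0.0472  0.0195  0.2   ] dl [-0.1313  0.1135  0.152 ] dr [-0.1321 -0.1115  0.152 ]
[0.2945 0.3114 0.7966]
the job is handed in; nothing more can be done
```

The garnish unit is closed and the job is handed in; no verdict was reported. I pushed the cover shut first, with the outside of the closed fingers on its lip. Then I pushed the right drawer home, and then the left. Nothing was pinched or lifted, and it took about 11.5 s of the 58 s allowed.

**At the stops:** each part came up against its stop with about 13–14 N on the tool. The cover and the right drawer stayed put as I kept pressing. The left drawer ended within 0.3 mm of where the right one stopped.

**Final picture from above:**

| Part | Measured in unit (mm) | Shut position (mm) |
|---|---|---|
| Cover lip, y | 19.5 | 19 |
| Left drawer face, x | -131 | -130 |
| Right drawer face, x | -132 | -130 |

**Loose objects:** the bottle, mill, shaker and bowl showed no change from the first top picture. The arm was clear, with no contact force at the end.

**Disagreements:** the drawer faces read 1–2 mm off in the picture, which is within the camera calibration error. In the first two-view measurement, one front corner of the unit came out at 144 mm high instead of 160, most likely because I picked the end of the rail in one view. I did not use that point. The first two-view height for the front end of the lip also came out low in one pair of views (170 mm against 202); the back end read 201 mm and the other pair 194–199 mm.

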